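# Swing the soap dish round to the shaving bowl

### The arm

A 6-joint arm with a two-finger parallel gripper is mounted at the origin on the work surface. World frame = base frame: x ahead of the robot, y to its left, z up, the work surface at z = 0. Lengths are in m, angles in rad, forces in N, time in s.
With the tool pointing down it reaches from about 0.35 to 0.85 m from the base axis. Payload 8.1 kg.
Tool frame: the origin (TCP) lies at the centre of the arm's flange, where the gripper is bolted on; the fingertips stand 186 mm ahead of it and the grasp point (between the pads) lies 167 mm ahead of it; z points along the fingers, y is the line along which they close (so a half turn about z gives the same grasp; the last joint's range is limited). The gripper opens to 93 mm and grips with 3 to 60 N. Pads are 15 mm wide; open, the fingers measure 128 mm over their backs; the gripper's body (75 mm by 188 mm) begins 65 mm behind the grasp point.
Start: joints at [1.062, 0.13, 1.488, -0, 1.523, -0.085], TCP at [0.247, 0.547, 0.405] pointing down, gripper open.
Joint ranges: [-2.96, 2.96], [-0.89, 2.26], [0.02, 2.5], [-1.34, 4.48], [0, 2.73], [-2.66, 2.66]. Speed limits (rad/s): [2.39, 2.39, 2.79, 3.14, 3.14, 3.14].

### API

Orientations are given as a rotation vector (axis times angle).
In Python, from plant import read_state, read_camera, camera_params, robot gives the robot as it stands.
- The arm moves only by the tool carry_out, never from a script. Its argument "targets" is a list of rows, each an object of numbers: "hand": the opening in per cent of the stroke, from 0 (shut) to 100 (fully open); "x", "y", "z": the shift along the tool's x, y, z in m; "ax", "ay", "az": the turn, a rotation vector about the tool's x, y, z in rad. In form: [{"hand": .., "x": .., "y": .., "z": .., "ax": .., "ay": .., "az": ..}, ...]. A call has 1 to 8 rows; each row is the pose to reach, as a shift and turn from the pose commanded when the call began, along the tool's axes at that moment; what a row does not reach only later rows make up. A row lasts 1/8 s, in which the tool goes at most 62.5 mm and 10.7 degrees, less where a joint would pass 70% of its speed; a pose out of reach is approached as far as the arm can. A call with a gripper value outside its range is refused whole. The fingers move at their own pace and stop on an object; "newtons" is the grip in N (left out, the last holds). Time passes only in rows, so rows that repeat a pose let the fingers close. It gives the time, the measured TCP pose, the force, the opening and the grip force at its end, in the units of the state.
- read_state(): the state, without advancing time (a new reading comes with each control period).
- read_camera(name): name is "scene" or "top" or "wrist"; returns (picture, depth): 400x640x3 uint8, blue, green, red; 400x640 float32, m along the optical axis (not along the pixel's ray), 0 where there is no reading.
- camera_params(name): a dict with "fx", "fy", "cx", "cy" (pixels), "position" and "rotation" of the camera in the world. Camera axes: x right, y up, looking along -z (the intrinsics and any distortion apply to the point x, -y, -z); pixel columns grow to the right and rows downward; lengths in m; the calibration is good to about 2 mm. A picture is of the moment at which its call begins: read the wrist's pose just before it. camera_params takes no time and is no camera call; for the wrist camera it gives the pose at the moment of the call.
- robot.close_job(): hands the job in; it is judged then, once.
The state is a dict: "t": time; "q": joint angles; "dq": joint speeds; "joint_torque": joint torques, N m; "tool_pos": TCP position; "orientation": TCP orientation; "force": force on the tool from outside, world axes, zero at the start; "wrist_torque": the same for the moment, N m; "opening": finger opening in m; "gripper_force": force on a finger pad.
Only numpy, scipy, OpenCV 4.12 (cv2) and the standard library are available. Lean on these libraries where they do the work, as an engineer would, in place of code of your own. Each camera call takes 0.05 s, during which the arm holds its last target. There are 200 camera calls.

### The job

On the bathroom counter a soap dish sits on a swinging arm that is locked by a sprung pin with a black knob. Pull the knob up, swing the arm one hole round towards the side where the white shaving bowl stands, and let the pin drop fully into that hole so that the arm is locked there. Do not shift the bowl.

Things in the scene. Friction and masses are not known exactly. Their poses are not given: they have to be found in the camera images.
- soap_stand: Fixed round steel foot, 290 mm across. Origin at counter height on the arm's upright swing axis, z up, x towards the middle hole where the arm starts. A rim 22 mm high has five holes, 24 mm wide, on a 120 mm radius about the axis, at -60, -30, 0, 30, 60 degrees from x (positive towards y).
- swing_arm (a joint): Angle of the arm, rad: 0 at the middle hole (start), positive anticlockwise from above; holes every 0.5236, stops at 1.2 either way; about 1 N at the knob turns it while the pin is out. Aluminium bar 32 mm wide, top 44 mm above the counter; on its end, 175 to 251 mm from the axis, a white dish 75 x 110 mm with soap, up to 73 mm high.
- pin_knob (a point): Grip point on the axis of the pin's upright black knob, 120 mm from the swing axis; 84 mm above the counter with the pin in. Knob 26 mm across, 61 to 99 mm up, 34 mm cap to 106; arm boss below ends at 58. Pin 14 mm thick, round nose; lifts 26 mm at most against a 5 to 9 N spring, clear of holes at 17; snaps down when let go within 7 mm of a hole centre, else rests 15 mm high on the rim.
- shaving_bowl: White ceramic bowl, 136 mm across, 55 mm high, loose on the counter beyond the dish, left or right of the arm (a potted plant is on the other side). Origin: centre of its underside. In the stand's frame at x 0.28 to 0.32, y 0.18 to 0.22 or -0.22 to -0.18; the sign of y is the side the arm must go to.
Things that resemble listed ones, but are neither listed nor needed, are in the scene too. Leave any blue or orange look-alike of the shaving_bowl alone.

How it is judged:
On the way:
1. the pin is pulled up out of its hole, before the arm has come round to the next hole (z of pin_knob in the frame of soap_stand above 0.098 m and value of joint swing_arm between -0.42 and 0.42 rad), for 0.1 s.
At the end, for the whole second after the job is handed in: The arm stands still at the first hole from the middle on the bowl's side (within 6 degrees of 30 degrees, positive if the bowl is on the stand's +y side, negative if on its -y side) and the pin is down in that hole (knob point lower than 88 mm, that is within 4 mm of fully in) (z of pin_knob in the frame of soap_stand below 0.088 m and velocity of joint swing_arm between -0.05 and 0.05 rad/s and ((y of shaving_bowl in the frame of soap_stand above 0 m and value of joint swing_arm between 0.42 and 0.63 rad) or (y of shaving_bowl in the frame of soap_stand below 0 m and value of joint swing_arm between -0.63 and -0.42 rad))); the robot touches nothing.
It fails at once if the shaving bowl is shifted by more than 20 mm (distance of shaving_bowl from where it was at the start of the episode above 0.02 m).
It also fails if it takes over 38 s, if anything falls off the work surface, if the arm or the gripper's body presses on something with over 40 N, if the wrist force passes 120 N, or if a joint passes its speed limit or range.

## Working session

There is one attempt and no reset: what is moved stays moved. The work goes in short steps, Python scripts to look and compute and a tool call to move; the robot and the scene stay as the last step left them, time stands still between calls to the robot, and variables do not carry over. Pictures are saved under pics/ and viewed, at most 10 in all, crops included, and the job is handed in when it is done.

Besides the shell and the picture viewer there is one more tool, called after "Call:" by a JSON object that holds its "api" and its "payload", one argument or row to a line. carry_out: Moves the arm, as the interface text tells. Its arguments: {"type":"object","properties":{"targets":{"type":"array","items":{"type":"object","properties":{"hand":{"type":"number"},"x":{"type":"number"},"y":{"type":"number"},"z":{"type":"number"},"ax":{"type":"number"},"ay":{"type":"number"},"az":{"type":"number"}}}},"newtons":{"type":"number"}},"required":["targets"]}

```bash
mkdir -p pics; python3 - <<'E'
from plant import *
import cv2,numpy as np
for n in("top","scene"):
    im,d=read_camera(n);cv2.imwrite(f"pics/{n}0.png",im);np.save(f"pics/{n}0.npy",d)
    p=camera_params(n);print(n,p)
s=read_state();print(s['t'],s['tool_pos'],s['orientation'],s['force'])
E
```

```text
top {'fx': 477.9481522493025, 'fy': 477.9481522493025, 'cx': 321.48859484172385, 'cy': 204.90998269946462, 'position': array([ 0.39239469, -0.08322008,  1.46099342]), 'rotation': array([ 0.09791952, -0.09422496, -1.5426733 ])}
scene {'fx': 457.8533971421619, 'fy': 457.8533971421619, 'cx': 323.85595534479876, 'cy': 198.42292108250848, 'position': array([ 1.51317181, -0.01029508,  0.73120226]), 'rotation': array([0.72895655, 0.78446589, 1.47675513])}
0.1 [0.24661945 0.54675335 0.40379542] [-6.60619678e-01 -3.07086893e+00  2.47211650e-03] [-0.70932083 -0.70328209 -0.15065642]
```

View pics/top0.png

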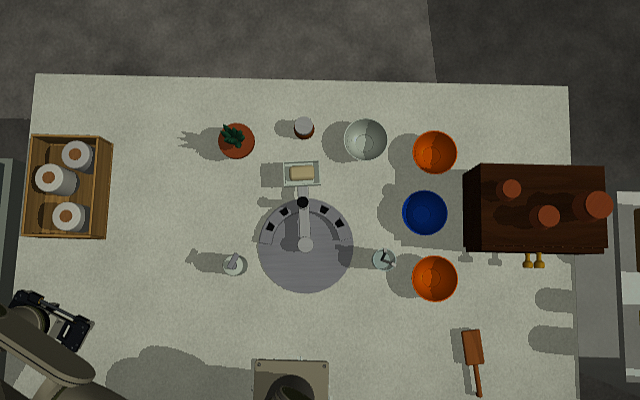

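View pics/scene0.png

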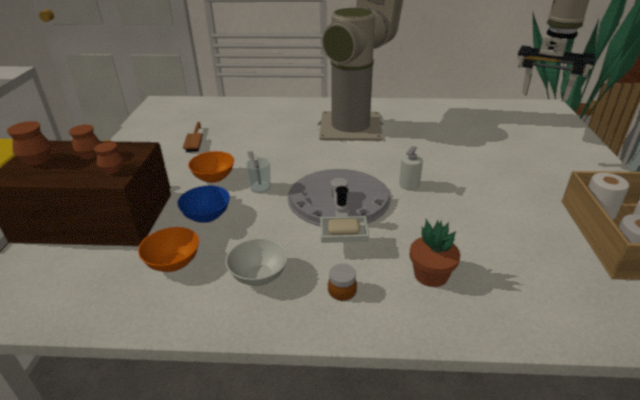

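The bowl (top 365,139) is on the right, on the −y side, and the plant (237,140) is on the left. The knob is at (302,202) and the axis boss at (305,244). The arm therefore has to swing clockwise, to the −30° hole.

```bash
cat > h.py <<'E'
from plant import *
import cv2,numpy as np
from scipy.spatial.transform import Rotation as R
def ray(n,u,v,z,p=None):
    p=p or camera_params(n)
    d=R.from_rotvec(p['rotation']).apply([(u-p['cx'])/p['fx'],-(v-p['cy'])/p['fy'],-1])
    o=np.array(p['position']);return o+d*(z-o[2])/d[2]
def rel(target,xdir=None):
    "target TCP pos (pointing down, closing axis y along given world direction) -> shift, turn in tool axes"
    s=read_state();T=R.from_rotvec(s['orientation'])
    sh=T.inv().apply(np.array(target)-s['tool_pos'])
    y=np.array([*xdir,0.])/np.linalg.norm(xdir); best=None
    for sg in(1,-1):
        M=R.from_matrix(np.c_[np.cross(sg*y,[0,0,-1]),sg*y,[0,0,-1]])
        t=(T.inv()*M).as_rotvec()
        if best is None or np.linalg.norm(t)<np.linalg.norm(best):best=t
    return sh.round(4),best.round(4)
E
python3 - <<'E'
from h import *
im=cv2.imread("pics/top0.png");d=np.load("pics/top0.npy")
g=im.max(2)
m=(g<45).astype(np.uint8);m[:190]=0;m[213:]=0;m[:,:290]=0;m[:,315:]=0
n,l,st,c=cv2.connectedComponentsWithStats(m)
for i in range(1,n):
    if st[i,4]>20:print('dark',c[i],st[i])
print('depth knob',d[202,302])
i=1+np.argmax(st[1:,4]);k=ray("top",*c[i],.106);print('knob',k)
# foot: rim edge by depth? steel colour
hsv=cv2.cvtColor(im,cv2.COLOR_BGR2HSV);print(hsv[270,300],hsv[300,200],hsv[244,305],hsv[139,365])
print('axis boss',ray("top",305.5,244,.05))
# holes: dark blobs on the rim
m=(g<50).astype(np.uint8);m[:200]=0;m[236:]=0;m[:,:260]=0;m[:,350:]=0
n,l,st,c=cv2.connectedComponentsWithStats(m)
for i in range(1,n):
    if st[i,4]>10:print('hole',c[i],st[i,4],ray("top",*c[i],.02))
# foot extent
m=((g>85)&(g<140)).astype(np.uint8)
for v in(260,270,280):print(''.join('%4d'%g[v,u] for u in range(245,365,4)))
print('bowl',ray("top",365,139,.05))
cv2.imwrite("pics/crop.png",cv2.resize(im[110:300,230:410],None,fx=3,fy=3,interpolation=cv2.INTER_CUBIC))
s=read_state();print(R.from_rotvec(s['orientation']).as_matrix().round(3))
E
```

```text
dark [302.15 201.78] [297 197  11  11 100]
depth knob 1.3699435
knob [ 0.56710742 -0.02232711  0.106     ]
[ 90   2 103] [ 32  27 158] [ 40  11 137] [ 47  28 166]
axis boss [ 0.44926305 -0.03356118  0.05      ]
hole [302.06578947 203.03947368] 76 [ 0.57433123 -0.01832614  0.02      ]
hole [323.44680851 209.12765957] 47 [ 0.55740047 -0.08376531  0.02      ]
hole [283.87234043 211.27659574] 47 [0.54772538 0.03605668 0.02      ]
hole [338.8  222.84] 50 [ 0.51688797 -0.13124016  0.02      ]
hole [270.04255319 226.5106383 ] 47 [0.5003688  0.07617549 0.02      ]
  80 159 165 165 103 106 106 106 106 103 104 105 104 105 106 106 107 106 105 104 105 103 100 105  72  72  72 110 107 108
  88 155 161 159 163 105 105 107 107 105 105 103 104 104 103 103 103 102 103 104 104 105 104 106 106 102 152 156 155 156
 159 158 152 157 153 159 160 105 106 107 104 106 105 107 106 108 107 107 106 105 105 107 108 107 153 151 154 155 155 161
bowl [ 0.7707351  -0.20398779  0.05      ]
[[-0.912  0.411 -0.001]
 [ 0.411  0.912 -0.001]
 [ 0.    -0.002 -1.   ]]
```

View pics/crop.png

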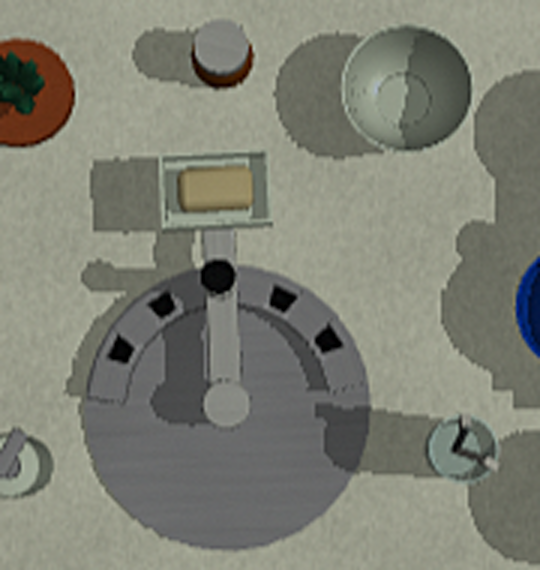

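The crop agrees with the measurements. The axis is at about (0.449,−0.032), the arm heading is about 4.6°, the knob is at (0.568,−0.0225) and the target hole is at (0.557,−0.084).

```bash
python3 - <<'E'
from h import *
print(rel([.5675,-.0225,.38],(-.079,.997)))
E
```

```text
(array([-0.5266, -0.3869,  0.0244]), array([-1.600e-03, -5.000e-04, -5.029e-01]))
```

Call:
{"api": "carry_out", "payload": {
  "targets": [
    {"hand":100,"x":-0.03,"y":-0.022,"z":0.0,"az":-0.03},
    {"hand":100,"x":-0.075,"y":-0.055,"z":0.003,"az":-0.07},
    {"hand":100,"x":-0.12,"y":-0.088,"z":0.006,"az":-0.115},
    {"hand":100,"x":-0.165,"y":-0.121,"z":0.009,"az":-0.16},
    {"hand":100,"x":-0.21,"y":-0.154,"z":0.012,"az":-0.2},
    {"hand":100,"x":-0.255,"y":-0.187,"z":0.015,"az":-0.245},
    {"hand":100,"x":-0.3,"y":-0.22,"z":0.018,"az":-0.29},
    {"hand":100,"x":-0.345,"y":-0.253,"z":0.02,"az":-0.33}
  ]
}}

```text
schema error: expected keys hand, x, y, z, ax, ay, az
```

```bash
python3 - <<'E'
from h import *
print(read_state()['t'],rel([.5675,-.0225,.38],(-.079,.997)))
E
```

```text
0.1 (array([-0.5266, -0.3869,  0.0244]), array([-1.600e-03, -5.000e-04, -5.029e-01]))
```

Call:
{"api": "carry_out", "payload": {
  "targets": [
    {"hand":100,"x":-0.03,"y":-0.022,"z":0.0,"ax":0,"ay":0,"az":-0.03},
    {"hand":100,"x":-0.075,"y":-0.055,"z":0.003,"ax":0,"ay":0,"az":-0.07},
    {"hand":100,"x":-0.12,"y":-0.088,"z":0.006,"ax":0,"ay":0,"az":-0.115},
    {"hand":100,"x":-0.165,"y":-0.121,"z":0.009,"ax":0,"ay":0,"az":-0.16},
    {"hand":100,"x":-0.21,"y":-0.154,"z":0.012,"ax":0,"ay":0,"az":-0.2},
    {"hand":100,"x":-0.255,"y":-0.187,"z":0.015,"ax":0,"ay":0,"az":-0.245},
    {"hand":100,"x":-0.3,"y":-0.22,"z":0.018,"ax":0,"ay":0,"az":-0.29},
    {"hand":100,"x":-0.345,"y":-0.253,"z":0.02,"ax":0,"ay":0,"az":-0.33}
  ]
}}

```text
t: 1.1
tool_pos: [0.4576, 0.1727, 0.3843]
orientation: [-0.145, -3.138, 0.0]
force: [-0.3, 0.4, 0.4]
opening: 0.0933
gripper_force: 0.0
```

```bash
python3 - <<'E'
from h import *
print(read_state()['t'],rel([.5675,-.0225,.38],(-.079,.997)))
E
```

```text
1.1 (array([-0.1275, -0.1842,  0.0043]), array([-0.    , -0.0004, -0.1715]))
```

Call:
{"api": "carry_out", "payload": {
  "targets": [
    {"hand":100,"x":-0.028,"y":-0.04,"z":0.001,"ax":0,"ay":0,"az":-0.04},
    {"hand":100,"x":-0.056,"y":-0.08,"z":0.002,"ax":0,"ay":0,"az":-0.08},
    {"hand":100,"x":-0.084,"y":-0.12,"z":0.003,"ax":0,"ay":0,"az":-0.12},
    {"hand":100,"x":-0.11,"y":-0.16,"z":0.004,"ax":0,"ay":0,"az":-0.15},
    {"hand":100,"x":-0.1275,"y":-0.184,"z":0.004,"ax":0,"ay":0,"az":-0.1715},
    {"hand":100,"x":-0.1275,"y":-0.184,"z":0.004,"ax":0,"ay":0,"az":-0.1715},
    {"hand":100,"x":-0.1275,"y":-0.184,"z":0.004,"ax":0,"ay":0,"az":-0.1715}
  ]
}}

```text
t: 1.98
tool_pos: [0.5665, -0.0203, 0.3802]
orientation: [0.121, -3.138, -0.001]
force: [-0.7, 0.2, -0.6]
opening: 0.0932
gripper_force: 0.0
```

```bash
python3 - <<'E'
from h import *
s=read_state();p=camera_params("wrist");im,d=read_camera("wrist")
cv2.imwrite("pics/w1.png",im);np.save("pics/w1.npy",d)
print(s['t'],s['tool_pos'],p)
print(rel([.5675,-.0225,.255],(-.079,.997)))
m=(im.max(2)<45).astype(np.uint8)
n,l,st,c=cv2.connectedComponentsWithStats(m)
for i in range(1,n):
    if st[i,4]>200:
        u,v=c[i];print(c[i],st[i],d[int(v),int(u)],ray("wrist",u,v,.106,p))
E
```

```text
1.975 [ 0.56654424 -0.02027319  0.38024455] {'fx': 353.72804684763054, 'fy': 353.72804684763054, 'cx': 318.6345098337088, 'cy': 202.11991013776853, 'position': array([ 0.48404099, -0.0259414 ,  0.36131423]), 'rotation': array([-0.22886775, -0.24787718,  1.63451544])}
(array([-0.0009, -0.0027,  0.1254]), array([ 0.0005, -0.0007, -0.001 ]))
[426.08493151 119.25205479] [415 107  24  28 365] 0.34571996 [0.49617292 0.05102265 0.106     ]
[206.47341772 119.64050633] [193 108  26  27 395] 0.34658575 [ 0.50840783 -0.10323562  0.106     ]
[255.48760331 165.50137741] [242 154  25  25 363] 0.35723454 [ 0.53855582 -0.06799462  0.106     ]
[377.46334311 165.2228739 ] [367 154  23  25 341] 0.3582075 [0.53144682 0.02102025 0.106     ]
[316.41551247 204.71121884] [ 296  181   41   47 1444] 0.26707032 [ 0.56514745 -0.02124554  0.106     ]
[313.75226907 340.88753301] [    0   248   640   152 32943] 0.07836917 [ 0.68791525 -0.01424588  0.106     ]
```

View pics/w1.png

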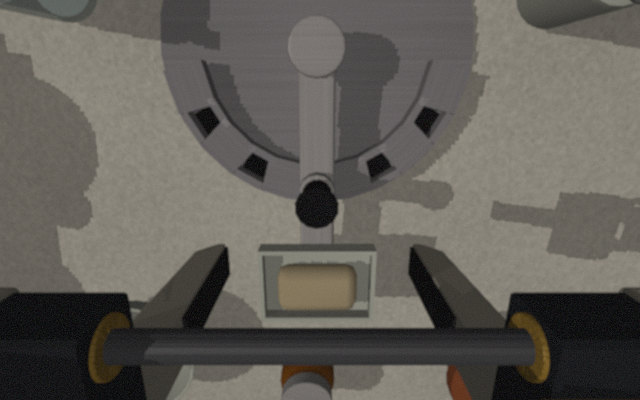

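The wrist view shows the knob at (316,207), centred between the fingers, with the dish just beyond it. That puts it at (0.567,−0.0215), so I descend and grip.

Call:
{"api": "carry_out", "payload": {
  "newtons": 30,
  "targets": [
    {"hand":100,"x":0,"y":-0.001,"z":0.025,"ax":0,"ay":0,"az":0},
    {"hand":100,"x":0,"y":-0.001,"z":0.05,"ax":0,"ay":0,"az":0},
    {"hand":100,"x":0,"y":-0.001,"z":0.075,"ax":0,"ay":0,"az":0},
    {"hand":100,"x":0,"y":-0.001,"z":0.1,"ax":0,"ay":0,"az":0},
    {"hand":100,"x":0,"y":-0.001,"z":0.118,"ax":0,"ay":0,"az":0},
    {"hand":100,"x":0,"y":-0.001,"z":0.128,"ax":0,"ay":0,"az":0},
    {"hand":100,"x":0,"y":-0.001,"z":0.128,"ax":0,"ay":0,"az":0}
  ]
}}

```text
t: 2.9
tool_pos: [0.5667, -0.0214, 0.2523]
orientation: [0.123, -3.138, -0.0]
force: [0.4, -0.4, 0.3]
opening: 0.093
gripper_force: 0.0
```

Call:
{"api": "carry_out", "payload": {
  "newtons": 30,
  "targets": [
    {"hand":40,"x":0,"y":0,"z":0,"ax":0,"ay":0,"az":0},
    {"hand":40,"x":0,"y":0,"z":0,"ax":0,"ay":0,"az":0},
    {"hand":10,"x":0,"y":0,"z":0,"ax":0,"ay":0,"az":0},
    {"hand":10,"x":0,"y":0,"z":0,"ax":0,"ay":0,"az":0},
    {"hand":10,"x":0,"y":0,"z":0,"ax":0,"ay":0,"az":0},
    {"hand":10,"x":0,"y":0,"z":0,"ax":0,"ay":0,"az":0}
  ]
}}

```text
t: 3.65
tool_pos: [0.5669, -0.0217, 0.2527]
orientation: [0.122, -3.139, -0.0]
force: [0.4, -0.6, -0.6]
opening: 0.0379
gripper_force: 0.0
```

Call:
{"api": "carry_out", "payload": {
  "newtons": 35,
  "targets": [
    {"hand":5,"x":0,"y":0,"z":0,"ax":0,"ay":0,"az":0},
    {"hand":5,"x":0,"y":0,"z":0,"ax":0,"ay":0,"az":0},
    {"hand":5,"x":0,"y":0,"z":0,"ax":0,"ay":0,"az":0},
    {"hand":5,"x":0,"y":0,"z":0,"ax":0,"ay":0,"az":0}
  ]
}}

```text
t: 4.15
tool_pos: [0.5669, -0.0217, 0.2527]
orientation: [0.122, -3.139, 0.0]
force: [-0.2, -0.6, -0.3]
opening: 0.0329
gripper_force: 35.0
```

Call:
{"api": "carry_out", "payload": {
  "newtons": 45,
  "targets": [
    {"hand":5,"x":0,"y":0,"z":-0.004,"ax":0,"ay":0,"az":0},
    {"hand":5,"x":0,"y":0,"z":-0.009,"ax":0,"ay":0,"az":0},
    {"hand":5,"x":0,"y":0,"z":-0.014,"ax":0,"ay":0,"az":0},
    {"hand":5,"x":0,"y":0,"z":-0.019,"ax":0,"ay":0,"az":0},
    {"hand":5,"x":0,"y":0,"z":-0.022,"ax":0,"ay":0,"az":0},
    {"hand":5,"x":0,"y":0,"z":-0.022,"ax":0,"ay":0,"az":0}
  ]
}}

```text
t: 4.9
tool_pos: [0.5668, -0.0217, 0.2747]
orientation: [0.122, -3.139, -0.0]
force: [2.9, -0.3, -8.3]
opening: 0.0327
gripper_force: 45.0
```

```bash
python3 - <<'E'
from h import *
s=read_state();im,d=read_camera("scene");print(s['tool_pos'],s['force'],s['opening'],s['gripper_force'])
a=cv2.imread("pics/scene0.png")
cv2.imwrite("pics/s2.png",np.hstack([cv2.resize(q[130:260,280:410],None,fx=3,fy=3) for q in(a,im)]))
E
```

```text
[ 0.56680434 -0.02166225  0.2746775 ] [ 2.94620884 -0.2989914  -8.32549355] 0.03267075830683301 44.99814212322235
```

View pics/s2.png

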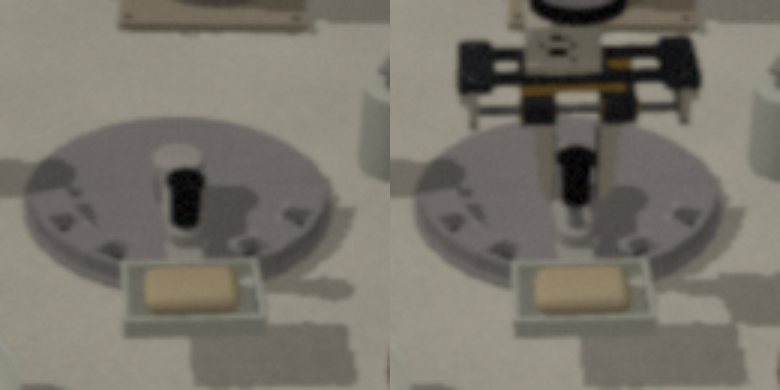

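The knob is up about 22 mm, against a spring pull of 8.3 N. Next I swing it clockwise along the arc.

Call:
{"api": "carry_out", "payload": {
  "newtons": 45,
  "targets": [
    {"hand":5,"x":0.0002,"y":-0.0063,"z":0,"ax":0,"ay":0,"az":0.052},
    {"hand":5,"x":0.0009,"y":-0.0146,"z":0,"ax":0,"ay":0,"az":0.122},
    {"hand":5,"x":0.0022,"y":-0.0229,"z":0,"ax":0,"ay":0,"az":0.192},
    {"hand":5,"x":0.0041,"y":-0.0311,"z":0,"ax":0,"ay":0,"az":0.262},
    {"hand":5,"x":0.0065,"y":-0.0391,"z":0,"ax":0,"ay":0,"az":0.332},
    {"hand":5,"x":0.0095,"y":-0.0469,"z":0,"ax":0,"ay":0,"az":0.401},
    {"hand":5,"x":0.0131,"y":-0.0545,"z":0,"ax":0,"ay":0,"az":0.471},
    {"hand":5,"x":0.0161,"y":-0.06,"z":0,"ax":0,"ay":0,"az":0.524}
  ]
}}

```text
t: 5.95
tool_pos: [0.5554, -0.083, 0.2744]
orientation: [-0.699, -3.062, -0.0]
force: [3.5, -0.6, -9.3]
opening: 0.0328
gripper_force: 45.0
```

Call:
{"api": "carry_out", "payload": {
  "newtons": 45,
  "targets": [
    {"hand":5,"x":0,"y":0,"z":0,"ax":0,"ay":0,"az":0},
    {"hand":5,"x":0,"y":0,"z":0,"ax":0,"ay":0,"az":0}
  ]
}}

```text
t: 6.2
tool_pos: [0.5555, -0.0826, 0.2746]
orientation: [-0.694, -3.064, 0.0]
force: [3.3, -1.7, -7.8]
opening: 0.0327
gripper_force: 45.0
```

```bash
python3 - <<'E'
from h import *
s=read_state();print(s['t'],s['tool_pos'],s['force'],s['opening']);c=np.array([.449,-.0315]);v=s['tool_pos'][:2]-c
print(np.hypot(*v),np.degrees(np.arctan2(v[1],v[0])))
E
```

```text
6.2 [ 0.55552696 -0.08264624  0.27455658] [ 3.28347857 -1.68584702 -7.78522893] 0.03268145566533582
0.11816907516598936 -25.646820060629555
```

Call:
{"api": "carry_out", "payload": {
  "newtons": 45,
  "targets": [
    {"hand":5,"x":0,"y":0,"z":0.003,"ax":0,"ay":0,"az":0},
    {"hand":5,"x":0,"y":0,"z":0.006,"ax":0,"ay":0,"az":0},
    {"hand":5,"x":0,"y":0,"z":0.009,"ax":0,"ay":0,"az":0},
    {"hand":5,"x":0,"y":0,"z":0.012,"ax":0,"ay":0,"az":0},
    {"hand":5,"x":0,"y":0,"z":0.012,"ax":0,"ay":0,"az":0}
  ]
}}

```text
t: 6.82
tool_pos: [0.5556, -0.0826, 0.2626]
orientation: [-0.695, -3.064, -0.0]
force: [1.1, 0.3, -7.2]
opening: 0.0326
gripper_force: 45.0
```

The pin is below rim level with the spring still pulling down, so it's in the hole. I lower it the rest of the way and open.

Call:
{"api": "carry_out", "payload": {
  "newtons": 45,
  "targets": [
    {"hand":5,"x":0,"y":0,"z":0.003,"ax":0,"ay":0,"az":0},
    {"hand":5,"x":0,"y":0,"z":0.006,"ax":0,"ay":0,"az":0},
    {"hand":5,"x":0,"y":0,"z":0.009,"ax":0,"ay":0,"az":0},
    {"hand":5,"x":0,"y":0,"z":0.009,"ax":0,"ay":0,"az":0}
  ]
}}

```text
t: 7.32
tool_pos: [0.5556, -0.0827, 0.2536]
orientation: [-0.695, -3.064, -0.0]
force: [0.8, 0.5, -4.1]
opening: 0.0329
gripper_force: 45.0
```

Call:
{"api": "carry_out", "payload": {
  "targets": [
    {"hand":60,"x":0,"y":0,"z":0,"ax":0,"ay":0,"az":0},
    {"hand":80,"x":0,"y":0,"z":0,"ax":0,"ay":0,"az":0},
    {"hand":100,"x":0,"y":0,"z":0,"ax":0,"ay":0,"az":0},
    {"hand":100,"x":0,"y":0,"z":0,"ax":0,"ay":0,"az":0},
    {"hand":100,"x":0,"y":0,"z":0,"ax":0,"ay":0,"az":0},
    {"hand":100,"x":0,"y":0,"z":0,"ax":0,"ay":0,"az":0},
    {"hand":100,"x":0,"y":0,"z":0,"ax":0,"ay":0,"az":0},
    {"hand":100,"x":0,"y":0,"z":0,"ax":0,"ay":0,"az":0}
  ]
}}

```text
t: 8.32
tool_pos: [0.5555, -0.0827, 0.2537]
orientation: [-0.695, -3.064, 0.0]
force: [-0.8, -0.9, -0.2]
opening: 0.0927
gripper_force: 0.0
```

Call:
{"api": "carry_out", "payload": {
  "targets": [
    {"hand":100,"x":0,"y":0,"z":-0.02,"ax":0,"ay":0,"az":0},
    {"hand":100,"x":0,"y":0,"z":-0.045,"ax":0,"ay":0,"az":0},
    {"hand":100,"x":0,"y":0,"z":-0.08,"ax":0,"ay":0,"az":0},
    {"hand":100,"x":0,"y":0,"z":-0.12,"ax":0,"ay":0,"az":0},
    {"hand":100,"x":0,"y":0,"z":-0.15,"ax":0,"ay":0,"az":0},
    {"hand":100,"x":0,"y":0,"z":-0.15,"ax":0,"ay":0,"az":0},
    {"hand":100,"x":0,"y":0,"z":-0.15,"ax":0,"ay":0,"az":0}
  ]
}}

```text
t: 9.2
tool_pos: [0.5554, -0.0827, 0.4036]
orientation: [-0.695, -3.064, -0.0]
force: [-0.5, 0.4, -0.1]
opening: 0.0931
gripper_force: 0.0
```

```bash
python3 - <<'E'
from h import *
im,d=read_camera("scene");a=cv2.imread("pics/scene0.png");s=read_state();print(s['t'],s['tool_pos'],s['force'])
cv2.imwrite("pics/s3.png",np.hstack([cv2.resize(q[130:290,220:400],None,fx=2.2,fy=2.2) for q in(a,im)]))
p=camera_params("wrist");w,d=read_camera("wrist")
m=(w.max(2)<45).astype(np.uint8);n,l,st,c=cv2.connectedComponentsWithStats(m)
for i in range(1,n):
    if 250<st[i,4]<5000:
        u,v=c[i];dd=float(d[int(v),int(u)]);P=R.from_rotvec(p['rotation']).apply(np.array([(u-p['cx'])/p['fx'],-(v-p['cy'])/p['fy'],-1])*dd)+p['position'];print(c[i],st[i,4],P)
E
```

```text
9.25 [ 0.55519843 -0.08266293  0.40275436] [ 0.22289872  0.04163586 -0.30573597]
[443.82172702  53.93036212] 359 [0.50092037 0.080948   0.00747515]
[422.10149254 118.48955224] 335 [0.54999506 0.03965176 0.00757947]
[261.45283019 161.61320755] 318 [ 0.51791427 -0.13212924  0.00785888]
[376.33333333 161.2191358 ] 324 [ 0.57069871 -0.02062454  0.00824049]
[319.03865132 197.16611842] 1216 [ 0.55423556 -0.08106122  0.10676072]
```

View pics/s3.png

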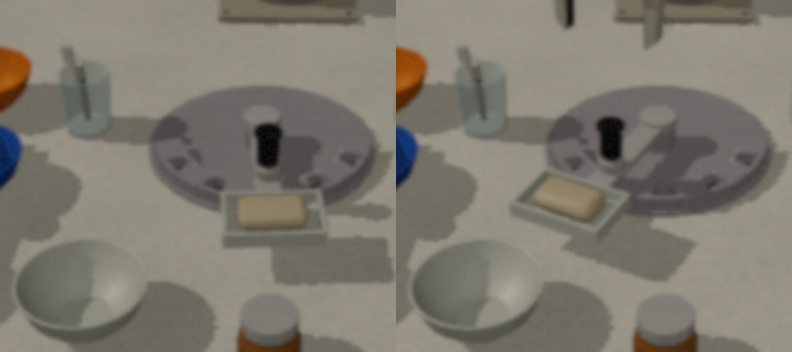

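The cap top is at z = 0.1068, where 0.106 is fully in. The arm is over the −30° hole, the bowl hasn't moved and the gripper is clear.

```bash
python3 -c "
from plant import robot
print(robot.close_job())"
```

```text
the job is handed in; nothing more can be done
None
```

The arm is locked at the −30° hole on the bowl's side, with the pin fully down and the bowl not visibly moved in the last image; the job is handed in, and no verdict came back.

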